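Clear the ice off the sump hatch and lever it open

TASK

The ice block standing on the meltwater sump's hatch is in the way: push it along with the fingers, without lifting or tipping it, fully off the hatch onto the flat steel deck on the far side of it from the robot, well clear of the hatch. Then press the paddle on the long end of the lever all the way down with the fingertips so that the lever's short end raises the heavy hatch, and finish while holding it down like that. Pick nothing up, leave the lever on its axle, and leave everything else where it is.

Things in the scene. Friction and masses are not known exactly. Their poses are not given: they have to be found in the camera images.
- sump: Stainless meltwater sump fixed to the table; placing and yaw vary. Origin: on the table (z 0), straight below the middle of the square hatch. x points away from the robot, y to the hatch's hinge, z up (mm below are in this frame). The lever lies along its -y side; a left ledge, top z = 58, at y = 85 to 165.
- deck (a point): Middle of the rear deck behind the hatch: a flat steel surface, top at z = 58, x = 72 to 192, y = -90 to 100 in the sump's frame, with a raised rim (12 high) along its far edge, x = 192. This point is at x = 136, y = 0.
- hatch (a joint): Opening angle of the heavy steel hatch (rad): 0 = shut, grows as it rises; about 0.23 with the lever at its lowest. Plate 140 (x) by 148 (y) by 10 thick, 1.9 to 3.1 kg, top at z = 60 when shut (2 above the deck), hinged along sump y = +80; falls shut by its weight.
- hatch_lip (a point): Middle of the upper outer edge of the hatch's lip, a 60 wide, 8 thick tongue sticking out of the hatch's -y edge to sump y = -106. The lever's nose lies under it, 14 to 17 mm in from this edge.
- lever: Loose dark steel lever, a straight bar 30 wide, 10 thick, 0.35 kg, notched over a fixed axle between two upright cheeks (gap 38, tops z = 76). Origin: bar's underside at the axle, sump (0, -160, 56). Axes parallel to the sump's at the start, when the bar slopes 20 degrees: short arm (70 long) down to the nose under the hatch lip, long arm up towards -y.
- lever_paddle (a point): Middle of the top face of the paddle, a 60 x 62 plate ending the long arm, 189 along the bar from the axle; z = 130 at rest, about 18 at the bottom, when its outer edge meets the table (0.6 rad of swing). It moves on an arc: sump y = -334 at rest, -349 half-way, -345 at the bottom. Takes 2 to 7 N to press; the fingers rest on it from above.
- lever_pivot (a point): The point of the lever that rests on the axle (the lever's origin); stays put while the lever tips.
- ice_block: Clear ice block, 70 x 70 x 60 high, about 0.27 kg, standing on the hatch near its middle, its sides turned up to 0.25 rad from the sump's. Origin: centre of its underside (z = 60 on the hatch, 58 on the deck); z up. Slides when pushed.
- ice_offcut: Bystander: small clear ice offcut, 50 x 40 x 35 high, standing on the sump's left ledge (mm). Origin: centre of its underside.
- jigger: Bystander: waisted aluminium bar measure, 44 across, 75 high, standing on the left ledge (mm). Origin: centre of its underside.
- tub: Bystander: open off-white tub, 110 across, 75 high, on the table behind the lever's bar (mm). Origin: centre of its underside.
- chisel: Bystander: screwdriver-shaped ice chisel with a wooden handle, about 200 long, lying on the table beyond the lever's paddle (mm). Origin: centre of its underside.
- sanding_block: Bystander: plain wooden block, 90 x 45 x 30 high, on the table between the lever's fulcrum and the robot (mm). Origin: centre of its underside.
- ice_slab: Bystander: large clear ice slab, 170 x 110 x 55 high, on the white board at the far left (mm). Origin: centre of its underside.
- ruler: Bystander: wooden ruler, 300 x 32 x 6, lying on the white board at the far left (mm). Origin: centre of its underside.
Mind the look-alikes: they are no part of the job. What is shaped like the ice_block but green or pink is not meant.

How it is judged:
By the outcome, as a careful person would: the job done as asked, in the order asked, and still so for the second after the job is handed in, while the arm keeps its last pose, push and grip.
It also fails if it takes over 48 s, if anything falls off the work surface, if the arm or the gripper's body presses on something with over 40 N, if the wrist force passes 120 N, or if a joint passes its speed limit or range.

ROBOT

A 7-joint arm with a two-finger parallel gripper is mounted at the origin on the work surface. World frame = base frame: x ahead of the robot, y to its left, z up, the work surface at z = 0. Lengths are in m, angles in rad, forces in N, time in s.
With the tool pointing down it reaches from about 0.35 to 0.9 m from the base axis. Payload 8.1 kg.
Tool frame: the origin (TCP) lies between the finger pads, 19 mm behind the fingertips; this is the grasp point; z points along the fingers, y is the line along which they close (so a half turn about z gives the same grasp; the last joint's range is limited). The gripper opens to 92 mm and grips with 3 to 60 N. Pads are 19 mm wide; open, the fingers measure 130 mm over their backs; the gripper's body (75 mm by 190 mm) begins 47 mm behind the grasp point.
Start: joints at [1.15, 0.434, 0.025, 1.573, -0.012, 1.134, -0.075], TCP at [0.195, -0.594, 0.246] pointing down, gripper open.
Joint ranges: [-2.62, 2.62], [-0.44, 2.09], [-1.27, 1.32], [0.08, 2.57], [-1.32, 4.46], [0.12, 2], [-2.74, 2.74]. Speed limits (rad/s): [2.22, 2.22, 3.01, 3.01, 3.14, 3.14, 3.14].

INTERFACE

Orientations are given as a rotation vector (axis times angle).
In Python, from cell import readout, cams, job gives the robot as it stands.
- The arm moves only by the tool drive_tool, never from a script. Its argument "commands" is a list of rows, each a list of 3 entries, a list of its own where there are three numbers: the turn, a rotation vector about the tool's x, y, z in rad, then the shift along the tool's x, y, z in cm, then the gripper's target within -1 to 1 (fully open at 1, half-way at 0, shut at -1). A call has 1 to 20 rows; each row is the pose to reach, as a shift and turn from the pose commanded when the call began, along the tool's axes at that moment; what a row does not reach only later rows make up. A row lasts 1/12 s, in which the tool goes at most 41.7 mm and 7.16 degrees, less where a joint would pass 70% of its speed; a pose out of reach is approached as far as the arm can. A call with a gripper value outside its range is refused whole. The fingers move at their own pace and stop on an object; "newtons" is the grip in N (left out, the last holds). Time passes only in rows, so rows that repeat a pose let the fingers close. It gives the time, the measured TCP pose, the force, the opening and the grip force at its end, in the units of the state.
- readout.observe(): the state, without advancing time (a new reading comes with each control period).
- cams.get_image(name): name is "scene" or "top"; returns the picture (420x560x3 uint8, blue, green, red); there is no depth.
- cams.camera_info(name): a dict with "camera_matrix" (3x3 intrinsics, pixels), "R" (3x3) and "t" (3): a world point X has camera coordinates R X + t. Camera axes: x right, y down, z forward; pixel columns grow to the right and rows downward; lengths in m; the calibration is good to about 2 mm. A picture is of the moment at which its call begins. camera_info takes no time and is no camera call.
- job.sign_off(): hands the job in; it is judged then, once.
The state is a dict: "clock": time; "joints": joint angles; "dq": joint speeds; "joint_efforts": joint torques, N m; "position": TCP position; "ee_rot": TCP orientation; "force": force on the tool from outside, world axes, zero at the start; "ft_torque": the same for the moment, N m; "width": opening from 0.0 (shut) to 1.0 (fully open); "gripper_force": force on a finger pad.
Only numpy, scipy, OpenCV 4.12 (cv2) and the standard library are available. Lean on these libraries where they do the work, as an engineer would, in place of code of your own. Each camera call takes 0.05 s, during which the arm holds its last target. There are 200 camera calls.

## Working session

There is one attempt and no reset: what is moved stays moved. The work goes in short steps, Python scripts to look and compute and a tool call to move; the robot and the scene stay as the last step left them, time stands still between calls to the robot, and variables do not carry over. Pictures are saved under pics/ and viewed, at most 10 in all, crops included, and the job is handed in when it is done.

Besides the shell and the picture viewer there is one more tool, called as name(argument=value, ...), one argument or row to a line, values as JSON. drive_tool: Moves the arm, as the interface text tells. Its arguments: {"type":"object","properties":{"commands":{"type":"array"},"newtons":{"type":"number"}},"required":["commands"]}

```bash
mkdir -p pics
python3 - <<'E'
from cell import readout,cams
import cv2
for n in("scene","top"):
    cv2.imwrite(f"pics/{n}0.png",cams.get_image(n)); i=cams.camera_info(n); print(n,i)
print(readout.observe())
E
```

```text
scene {'camera_matrix': array([[533.13288552,   0.        , 276.82777451],
       [  0.        , 533.13288552, 215.51673015],
       [  0.        ,   0.        ,   1.        ]]), 'R': array([[ 0.21465723,  0.97658543,  0.01425352],
       [ 0.65947012, -0.1341585 , -0.73966253],
       [-0.72043142,  0.16817369, -0.67282701]]), 't': array([-0.29428875, -0.22529544,  1.82689702])}
top {'camera_matrix': array([[495.10637861,   0.        , 277.6168968 ],
       [  0.        , 495.10637861, 202.57672695],
       [  0.        ,   0.        ,   1.        ]]), 'R': array([[-0.02672992, -0.99954715, -0.01382036],
       [-0.98556251,  0.02866317, -0.16686812],
       [ 0.16718869,  0.00916046, -0.98588236]]), 't': array([0.17908289, 0.55261203, 1.34481301])}
{'clock': 0.1, 'joints': array([ 1.15040269,  0.43515389,  0.02496943,  1.57402035, -0.01158983,
        1.13405232, -0.07511129]), 'dq': array([ 7.36278272e-04, -2.60069271e-03,  1.18089565e-03, -2.57260670e-03,
       -8.57620390e-04,  2.88786398e-05, -1.90502945e-04]), 'joint_efforts': array([ 4.24239552e-03, -6.69126391e+01,  9.88750085e-01, -3.15148294e+01,
       -6.05000812e-02,  3.73956515e-02,  7.28764326e-05]), 'position': array([ 0.19510007, -0.59328471,  0.24481754]), 'ee_rot': array([-3.10061126e+00, -4.96750257e-01,  5.88324370e-04]), 'force': array([-0.31843564,  0.29080505, -0.47467773]), 'ft_torque': array([ 0.05023385, -0.03192048, -0.0521189 ]), 'gripper_force': 0.0, 'width': 0.9979668039078462}
```

View pics/scene0.png

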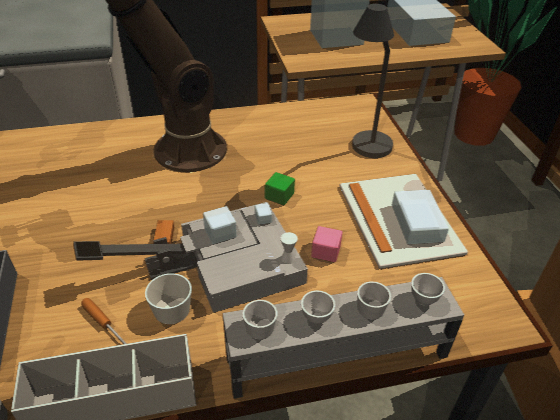

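View pics/top0.png

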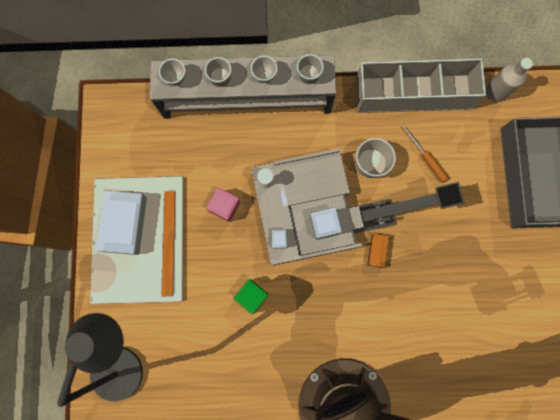

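The scene view shows several block-shaped things:
- Clear block on the hatch: scene (220,224), top (326,222).
- Small offcut on the left ledge: top (279,238).
- Green block: top (250,296).
- Pink block: top (223,204).
- Slab on the white board: top (120,222).

The clear one standing on the hatch next to the lever fits the description. The paddle is at top (451,195). I'll confirm with an enlarged crop.

Run:
```python
import cv2
a=cv2.imread("pics/top0.png")[140:275,240:480]; cv2.imwrite("pics/topc.png",cv2.resize(a,None,fx=3.33,fy=3.33,interpolation=cv2.INTER_CUBIC)[:600,:800])
a=cv2.imread("pics/scene0.png")[195:315,65:315]; cv2.imwrite("pics/scenec.png",cv2.resize(a,None,fx=3.2,fy=3.2,interpolation=cv2.INTER_CUBIC))
```

```text
(no output)
```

View pics/topc.png

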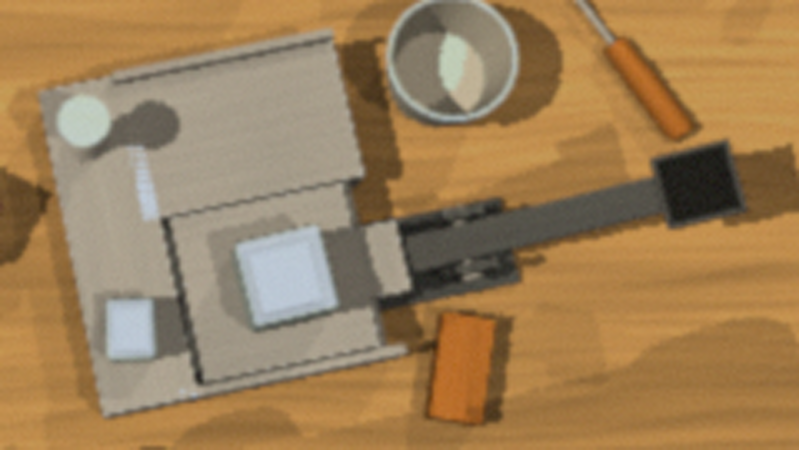

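View pics/scenec.png

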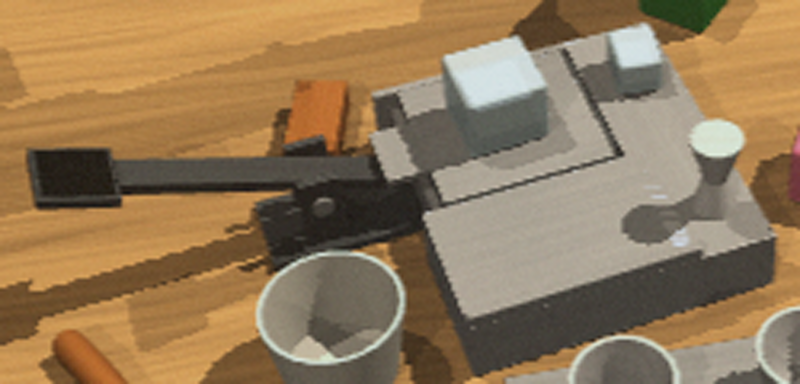

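The crops confirm the target: the clear cube on the hatch, with its top face centred at (286,277) in the top crop. The lever and its paddle are to the right at (698,184). Next I'll fit the sump and block poses.

```bash
cat > h.py <<'E'
import numpy as np
from cell import readout,cams
from scipy.optimize import least_squares
from scipy.spatial.transform import Rotation as Ro
CI={n:cams.camera_info(n) for n in("scene","top")}
def proj(n,X):
    c=CI[n];p=(c["R"]@np.atleast_2d(X).T).T+c["t"];p=p@c["camera_matrix"].T;return p[:,:2]/p[:,2:]
def w(P,X):
    c,s=np.cos(P[2]),np.sin(P[2]);X=np.atleast_2d(X);return np.c_[P[0]+c*X[:,0]-s*X[:,1],P[1]+s*X[:,0]+c*X[:,1],X[:,2]]
def fit(obs,x0=(.6,0,0)):
    r=lambda P:np.concatenate([(proj(n,w(P,X))[0]-uv) for n,X,uv in obs])
    s=least_squares(r,x0,loss="soft_l1");return s.x,r(s.x).reshape(-1,2)
T=lambda x,y:np.array([240+x/3.33,140+y/3.33]); S=lambda x,y:np.array([65+x/3.2,195+y/3.2])
E
cat > m.py <<'E'
from h import *
m=lambda *a:np.array(a)/1000
o=[("top",m(71,77,58),T(163,217)),("top",m(-71,77,58),T(200,383)),("top",m(72,-90,58),T(362,180)),("top",m(0,-334,130),T(698,184)),("top",m(0,-106,60),T(408,256)),
("scene",m(0,-334,130),S(76,177)),("scene",m(0,-106,60),S(378,158)),("scene",m(71,77,58),S(622,155)),("scene",m(-71,77,58),S(565,48)),("scene",m(72,-90,58),S(425,212))]
P,r=fit(o);print("sump",P,"\n",r.round(1))
k=[(35,35),(35,-35),(-35,-35),(-35,35)]
o=[("top",m(*q,120),T(*p)) for q,p in zip(k,[(236,242),(320,227),(337,313),(252,328)])]
o+=[("scene",m(*q,120),S(*p)) for q,p in zip(k,[(548,93),(460,117),(445,68),(520,38)])]
B,r=fit(o,P);print("ice",B,"\n",r.round(1))
c,s=np.cos(P[2]),np.sin(P[2]);d=B[:2]-P[:2];print("ice in sump mm",(c*d[0]+s*d[1])*1e3,(-s*d[0]+c*d[1])*1e3,B[2]-P[2])
for X in[(0,-334,130),(0,-349,74),(0,-345,18),(-75,0,60),(136,0,58)]:print(X,w(P,m(*X)))
st=readout.observe();print(Ro.from_rotvec(st["ee_rot"]).as_matrix().round(3),st["position"])
E
python3 m.py
```

```text
sump [0.49070223 0.04094403 0.1782012 ] 
 [[ 1.   0.1]
 [ 0.7  0.3]
 [-0.4 -1.2]
 [-1.3  0. ]
 [-2.5 -0.3]
 [ 0.6 -1.9]
 [ 0.6 -0.5]
 [-1.3  0.4]
 [-1.5  0.7]
 [-0.4  0.1]]
ice [0.4881073  0.03657689 0.14185979] 
 [[-0.3 -0.9]
 [ 0.4 -0.8]
 [ 0.3 -0.8]
 [-0.3 -0.8]
 [-0.6 -1.9]
 [ 0.8 -3.2]
 [-1.5 -5. ]
 [ 0.4 -1.5]]
ice in sump mm -3.3279601550928697 -3.8380072382271537 -0.03634140742469111
(0, -334, 130) [[ 0.54990692 -0.28776679  0.13      ]]
(0, -349, 74) [[ 0.55256582 -0.30252925  0.074     ]]
(0, -345, 18) [[ 0.55185678 -0.2985926   0.018     ]]
(-75, 0, 60) [[0.41688992 0.02764956 0.06      ]]
(136, 0, 58) [[0.62454856 0.06505133 0.058     ]]
[[ 0.95   0.312 -0.001]
 [ 0.312 -0.95   0.001]
 [-0.    -0.001 -1.   ]] [ 0.19510007 -0.59328471  0.24481754]
```

```bash
cat > go.py <<'E'
import sys; from h import *
P=np.array([0.49070223,0.04094403,0.1782012])
def go(*targets):  # sump mm TCP -> tool shift cm; also turn to sump yaw
    st=readout.observe();R=Ro.from_rotvec(st["ee_rot"]);
    D=Ro.from_euler("z",P[2])*Ro.from_euler("x",np.pi)
    print("t",st["clock"],"turn",(R.inv()*D).as_rotvec().round(4),"F",st["force"].round(1),"width",round(st["width"],3))
    s=st["position"]-np.r_[P[:2],0];c,q=np.cos(P[2]),np.sin(P[2]);print("tcp sump mm",(c*s[0]+q*s[1])*1e3,(-q*s[0]+c*s[1])*1e3,s[2]*1e3,"joints",st["joints"].round(2))
    for t in targets: print(t,"shift cm",(R.inv().apply(w(P,np.array(t)/1e3)[0]-st["position"])*100).round(2))
go(*eval(sys.argv[1]))
E
python3 go.py '[(-78,-4,200),(-78,-4,120),(-78,-4,85)]'
```

```text
t 0.1 turn [-0.0015  0.0002  0.1395] F [-0.3  0.3 -0.5] width 0.998
tcp sump mm -403.34414604076085 -571.7868760575495 244.81754418637874 joints [ 1.15  0.44  0.02  1.57 -0.01  1.13 -0.08]
(-78, -4, 200) shift cm [ 40.11 -51.7    4.55]
(-78, -4, 120) shift cm [ 40.12 -51.68  12.55]
(-78, -4, 85) shift cm [ 40.12 -51.68  16.05]
```

drive_tool(
  commands=[
    [[0,0,0.01],[1,-1.3,0],-0.45],
    [[0,0,0.02],[2.5,-3.2,0],-0.45],
    [[0,0,0.03],[4.5,-5.8,0],-0.45],
    [[0,0,0.04],[7,-9,0.3],-0.45],
    [[0,0,0.05],[9.5,-12.2,0.6],-0.45],
    [[0,0,0.06],[12,-15.5,1],-0.45],
    [[0,0,0.07],[14.5,-18.7,1.4],-0.45],
    [[0,0,0.08],[17,-22,1.8],-0.45],
    [[0,0,0.09],[19.5,-25.2,2.2],-0.45],
    [[0,0,0.1],[22,-28.4,2.6],-0.45],
    [[0,0,0.11],[24.5,-31.6,3],-0.45],
    [[0,0,0.12],[27,-34.8,3.4],-0.45],
    [[0,0,0.13],[29.5,-38,3.8],-0.45],
    [[0,0,0.14],[32,-41.2,4.2],-0.45],
    [[0,0,0.14],[34.5,-44.4,4.5],-0.45],
    [[0,0,0.14],[36.5,-47,4.5],-0.45],
    [[0,0,0.14],[38.2,-49.2,4.5],-0.45],
    [[0,0,0.14],[39.4,-50.8,4.5],-0.45],
    [[0,0,0.14],[40.1,-51.7,4.5],-0.45],
    [[0,0,0.14],[40.1,-51.7,4.5],-0.45],
  ],
)

```text
clock: 1.77
position: [0.4153, 0.0253, 0.2005]
ee_rot: [-3.128, -0.285, -0.001]
force: [0.6, 0.2, -0.3]
width: 0.277
gripper_force: 0.0
```

```bash
python3 go.py '[(-78,-4,200),(-78,-4,120),(-78,-4,85)]'
```

```text
t 1.7667 turn [-0.001  -0.0005  0.0035] F [ 0.6  0.2 -0.3] width 0.277
tcp sump mm -77.00325226885585 -2.001899943097917 200.49032290311584 joints [ 0.2   0.18 -0.44  2.08  0.1   0.9  -1.68]
(-78, -4, 200) shift cm [-0.1   0.2   0.05]
(-78, -4, 120) shift cm [-0.1   0.21  8.05]
(-78, -4, 85) shift cm [-0.11  0.21 11.55]
```

drive_tool(
  commands=[
    [[0,0,0.0],[-0.1,0.2,1],-0.45],
    [[0,0,0.0],[-0.1,0.2,3],-0.45],
    [[0,0,0.0],[-0.1,0.2,5.5],-0.45],
    [[0,0,0.0],[-0.1,0.2,8],-0.45],
    [[0,0,0.0],[-0.1,0.2,9.5],-0.45],
    [[0,0,0.0],[-0.1,0.2,10.5],-0.45],
    [[0,0,0.0],[-0.1,0.2,11.2],-0.45],
    [[0,0,0.0],[-0.1,0.2,11.5],-0.45],
    [[0,0,0.0],[-0.1,0.2,11.5],-0.45],
  ],
)

```text
clock: 2.52
position: [0.4137, 0.02, 0.0852]
ee_rot: [3.129, 0.278, -0.001]
force: [0.1, 0.5, 0.5]
width: 0.276
gripper_force: 0.0
```

```bash
python3 go.py '[(92,-4,85)]'
python3 - <<'E'
from cell import cams
import cv2
a=cams.get_image("scene")[175:315,95:315]; cv2.imwrite("pics/s1.png",cv2.resize(a,None,fx=3.5,fy=3.5,interpolation=cv2.INTER_CUBIC))
E
```

```text
t 2.5167 turn [ 0.0002  0.0009 -0.001 ] F [0.1 0.5 0.5] width 0.276
tcp sump mm -79.46564972497573 -6.987669273992574 85.20072864704753 joints [ 0.13  0.36 -0.38  2.22  0.24  0.6  -1.82]
(92, -4, 85) shift cm [17.15 -0.32  0.  ]
```

View pics/s1.png

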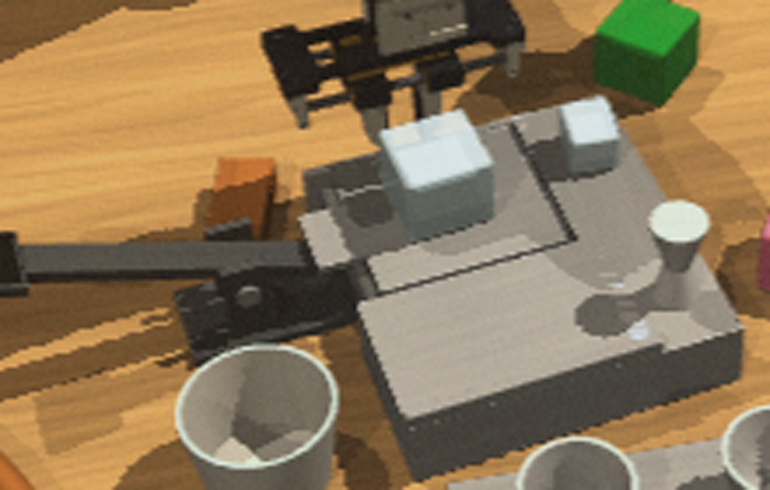

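The block is at (437,175), and the fingers stand behind its near face at about (403,105). They sit about 4 mm too far to the −y side, so I'll correct that while pushing.

drive_tool(
  commands=[
    [[0,0,0],[0.5,-0.3,0],-0.45],
    [[0,0,0],[1.2,-0.5,0],-0.45],
    [[0,0,0],[1.8,-0.5,0],-0.45],
    [[0,0,0],[2.2,-0.5,0],-0.45],
    [[0,0,0],[2.5,-0.5,0],-0.45],
    [[0,0,0],[2.8,-0.5,0],-0.45],
    [[0,0,0],[3.1,-0.5,0],-0.45],
    [[0,0,0],[3.5,-0.5,0],-0.45],
    [[0,0,0],[4,-0.5,0],-0.45],
    [[0,0,0],[4.5,-0.5,0],-0.45],
    [[0,0,0],[5,-0.5,0],-0.45],
    [[0,0,0],[5.5,-0.5,0],-0.45],
    [[0,0,0],[6,-0.5,0],-0.45],
    [[0,0,0],[6.5,-0.5,0],-0.45],
    [[0,0,0],[7,-0.5,0],-0.45],
    [[0,0,0],[7.5,-0.5,0],-0.45],
    [[0,0,0],[8,-0.5,0],-0.45],
    [[0,0,0],[8.5,-0.5,0],-0.45],
    [[0,0,0],[8.9,-0.5,0],-0.45],
    [[0,0,0],[9.2,-0.5,0],-0.45],
  ],
)

```text
clock: 4.23
position: [0.5043, 0.0418, 0.0855]
ee_rot: [-3.129, -0.279, -0.0]
force: [-1.5, -0.1, 0.3]
width: 0.276
gripper_force: 0.6
```

```bash
python3 go.py '[(92,-4,85)]'
python3 - <<'E'
from cell import cams
import cv2
a=cams.get_image("scene")[175:315,95:315]; cv2.imwrite("pics/s2.png",cv2.resize(a,None,fx=3.5,fy=3.5,interpolation=cv2.INTER_CUBIC))
E
```

```text
t 4.2333 turn [ 0.     -0.0001 -0.0005] F [-1.5 -0.1  0.3] width 0.276
tcp sump mm 13.496728581466764 -1.5341833324157348 85.5232196541765 joints [ 0.09  0.48 -0.36  2.01  0.26  0.7  -1.83]
(92, -4, 85) shift cm [7.85 0.24 0.05]
```

View pics/s2.png

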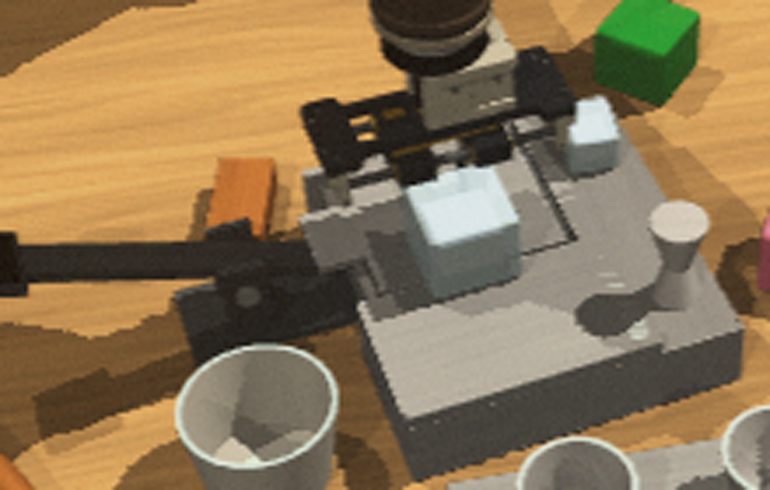

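The block, now at (465,240), slides squarely and upright on the hatch, and its front edge is reaching the deck. I'll keep pushing.

drive_tool(
  commands=[
    [[0,0,0],[0.3,0,0],-0.45],
    [[0,0,0],[0.7,0,0],-0.45],
    [[0,0,0],[1.1,0,0],-0.45],
    [[0,0,0],[1.6,0,0],-0.45],
    [[0,0,0],[2.1,0,0],-0.45],
    [[0,0,0],[2.6,0,0],-0.45],
    [[0,0,0],[3.1,0,0],-0.45],
    [[0,0,0],[3.6,0,0],-0.45],
    [[0,0,0],[4.1,0,0],-0.45],
    [[0,0,0],[4.6,0,0],-0.45],
    [[0,0,0],[5.1,0,0],-0.45],
    [[0,0,0],[5.6,0,0],-0.45],
    [[0,0,0],[6.1,0,0],-0.45],
    [[0,0,0],[6.5,0,0],-0.45],
    [[0,0,0],[6.9,0,0],-0.45],
    [[0,0,0],[7.2,0,0],-0.45],
    [[0,0,0],[7.5,0,0],-0.45],
    [[0,0,0],[7.7,0,0],-0.45],
    [[0,0,0],[7.9,0,0],-0.45],
    [[0,0,0],[7.9,0,0],-0.45],
  ],
)

```text
clock: 5.95
position: [0.5819, 0.0558, 0.0856]
ee_rot: [-3.129, -0.279, -0.001]
force: [0.3, -0.2, 0.5]
width: 0.275
gripper_force: 0.0
```

drive_tool(
  commands=[
    [[0,0,0],[-0.5,0,0],-0.45],
    [[0,0,0],[-1.5,0,0],-0.45],
    [[0,0,0],[-3,0,-1],-0.45],
    [[0,0,0],[-5,0,-3],-0.45],
    [[0,0,0],[-7.5,0,-6],-0.7],
    [[0,0,0],[-9,0,-9],-1],
    [[0,0,0],[-10,0,-12],-1],
    [[0,0,0],[-10,0,-14],-1],
    [[0,0,0],[-10,0,-14],-1],
  ],
)

```text
clock: 6.7
position: [0.4838, 0.0382, 0.2298]
ee_rot: [3.128, 0.278, 0.011]
force: [1.6, 0.5, -0.2]
width: 0.012
gripper_force: 0.0
```

```bash
python3 go.py '[(0,-334,230),(0,-338,165)]'
python3 - <<'E'
from cell import cams
import cv2,numpy as np
a=cams.get_image("scene")[175:315,85:315]; b=cams.get_image("top")[140:275,240:480]
cv2.imwrite("pics/s3.png",np.vstack([cv2.resize(a,(490,298),interpolation=cv2.INTER_CUBIC),cv2.resize(b,(490,276),interpolation=cv2.INTER_CUBIC)]))
E
```

```text
t 6.7 turn [ 0.0014 -0.007  -0.0007] F [ 1.6  0.5 -0.2] width 0.012
tcp sump mm -7.263697112655888 -1.5111805201433823 229.77077496764582 joints [ 0.16  0.26 -0.43  1.9   0.13  1.   -1.71]
(0, -334, 230) shift cm [7.500e-01 3.325e+01 3.000e-02]
(0, -338, 165) shift cm [ 0.7  33.64  6.53]
```

View pics/s3.png

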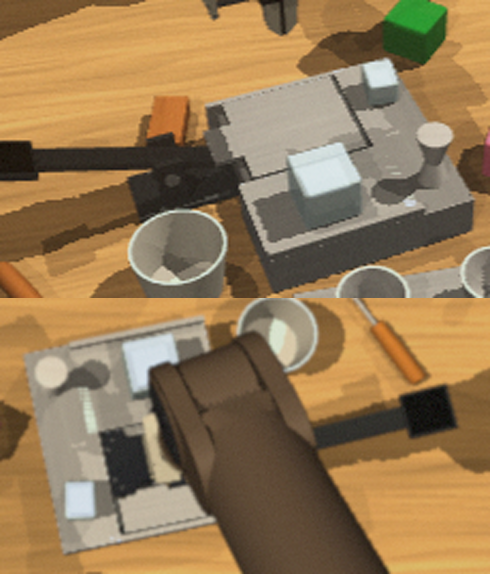

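The block stands upright on the deck at (325,183), past the hatch, and the hatch is clear. Next I'll turn the closed fingers a quarter turn and go over the paddle.

drive_tool(
  commands=[
    [[0,0,0.05],[0,1,0],-1],
    [[0,0,0.15],[0.1,3,0],-1],
    [[0,0,0.25],[0.2,5,0],-1],
    [[0,0,0.36],[0.2,7.5,0],-1],
    [[0,0,0.47],[0.3,10,0],-1],
    [[0,0,0.58],[0.3,12.5,0],-1],
    [[0,0,0.69],[0.4,15,0],-1],
    [[0,0,0.8],[0.4,17.5,0],-1],
    [[0,0,0.91],[0.5,20,0],-1],
    [[0,0,1.02],[0.5,22.5,0],-1],
    [[0,0,1.13],[0.6,25,0],-1],
    [[0,0,1.24],[0.6,27.5,0],-1],
    [[0,0,1.35],[0.7,29.5,0],-1],
    [[0,0,1.45],[0.7,31.5,0],-1],
    [[0,0,1.53],[0.7,32.8,0],-1],
    [[0,0,1.57],[0.7,33.4,0],-1],
    [[0,0,1.57],[0.7,33.4,0],-1],
    [[0,0,1.57],[0.7,33.4,0],-1],
  ],
)

```text
clock: 8.3
position: [0.5482, -0.2891, 0.2239]
ee_rot: [2.411, -2.013, -0.004]
force: [1.2, 0.7, 0.3]
width: 0.001
gripper_force: 0.0
```

```bash
python3 go.py '[(0,-336,165),(0,-338,150),(0,-349,100),(0,-346,50),(0,-345,36)]'
python3 - <<'E'
from cell import cams
import cv2,numpy as np
a=cams.get_image("scene")[170:315,45:265]
cv2.imwrite("pics/s4.png",cv2.resize(a,None,fx=3.5,fy=3.5,interpolation=cv2.INTER_CUBIC))
E
```

```text
t 8.3 turn [ 8.0000e-04  2.8000e-03 -1.5694e+00] F [1.2 0.7 0.3] width 0.001
tcp sump mm -1.9017826135241598 -335.0351906638248 223.88999508679296 joints [ 0.37  0.44  0.03  1.61 -0.02  1.09 -2.55]
(0, -336, 165) shift cm [ 0.1  -0.2   5.89]
(0, -338, 150) shift cm [ 0.31 -0.21  7.39]
(0, -349, 100) shift cm [ 1.41 -0.22 12.39]
(0, -346, 50) shift cm [ 1.12 -0.23 17.39]
(0, -345, 36) shift cm [ 1.02 -0.23 18.79]
```

View pics/s4.png

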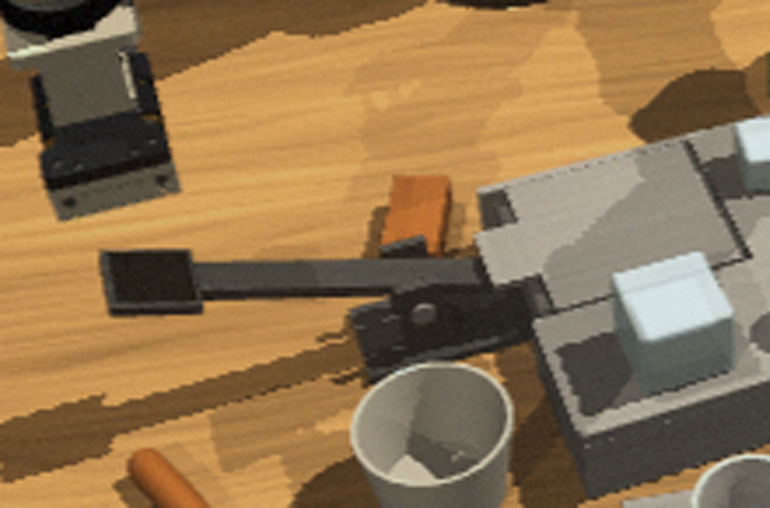

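The paddle is at (150,282), with the gripper above and behind it in the view; the gripper body hides the fingers. The block is well clear of the hatch at (672,315). I'll press down along the arc.

drive_tool(
  commands=[
    [[0,0,0],[0.1,-0.2,1.5],-1],
    [[0,0,0],[0.1,-0.2,3.5],-1],
    [[0,0,0],[0.1,-0.2,5],-1],
    [[0,0,0],[0.1,-0.2,6],-1],
    [[0,0,0],[0.1,-0.2,6.6],-1],
    [[0,0,0],[0.1,-0.2,7],-1],
    [[0,0,0],[0.2,-0.2,7.4],-1],
    [[0,0,0],[0.3,-0.2,7.8],-1],
    [[0,0,0],[0.4,-0.2,8.2],-1],
    [[0,0,0],[0.5,-0.2,8.6],-1],
    [[0,0,0],[0.6,-0.2,9],-1],
    [[0,0,0],[0.7,-0.2,9.4],-1],
    [[0,0,0],[0.8,-0.2,9.8],-1],
    [[0,0,0],[0.9,-0.2,10.2],-1],
  ],
)

```text
clock: 9.52
position: [0.5528, -0.2985, 0.1234]
ee_rot: [-2.41, 2.015, -0.001]
force: [1.5, -1.6, 3.9]
width: 0.004
gripper_force: 1.6
```

```bash
python3 go.py '[(0,-349,95),(0,-349,65),(0,-345,36)]'
```

```text
t 9.5167 turn [ 1.0000e-04 -9.0000e-04 -1.5707e+00] F [ 1.5 -1.6  3.9] width 0.004
tcp sump mm 0.9606237730026834 -345.03778462842905 123.36400514394325 joints [ 0.39  0.56  0.03  1.7  -0.02  0.88 -2.54]
(0, -349, 95) shift cm [0.39 0.1  2.84]
(0, -349, 65) shift cm [0.39 0.1  5.84]
(0, -345, 36) shift cm [-0.01  0.1   8.74]
```

drive_tool(
  commands=[
    [[0,0,0],[0.1,0,0.5],-1],
    [[0,0,0],[0.2,0,1],-1],
    [[0,0,0],[0.3,0,1.6],-1],
    [[0,0,0],[0.4,0,2.2],-1],
    [[0,0,0],[0.4,0,2.8],-1],
    [[0,0,0],[0.4,0,3.4],-1],
    [[0,0,0],[0.4,0,4],-1],
    [[0,0,0],[0.4,0,4.6],-1],
    [[0,0,0],[0.4,0,5.2],-1],
    [[0,0,0],[0.4,0,5.8],-1],
    [[0,0,0],[0.3,0,6.3],-1],
    [[0,0,0],[0.3,0,6.8],-1],
    [[0,0,0],[0.2,0,7.2],-1],
    [[0,0,0],[0.2,0,7.5],-1],
    [[0,0,0],[0.1,0,7.8],-1],
    [[0,0,0],[0.1,0,8.1],-1],
    [[0,0,0],[0,0,8.3],-1],
    [[0,0,0],[0,0,8.4],-1],
    [[0,0,0],[0,0,8.4],-1],
  ],
)

```text
clock: 11.1
position: [0.5525, -0.2979, 0.0394]
ee_rot: [2.411, -2.015, -0.0]
force: [-0.1, -3.3, 4.1]
width: 0.006
gripper_force: 2.1
```

```bash
python3 go.py '[(0,-345,36)]'
python3 - <<'E'
from cell import cams
import cv2,numpy as np
a=cams.get_image("scene")[170:315,45:265]
cv2.imwrite("pics/s5.png",cv2.resize(a,None,fx=3.5,fy=3.5,interpolation=cv2.INTER_CUBIC))
E
```

```text
t 11.1 turn [ 0.0000e+00  2.0000e-04 -1.5705e+00] F [-0.1 -3.3  4.1] width 0.006
tcp sump mm 0.7635281624124648 -344.4425120488672 39.43278160661301 joints [ 0.4   0.66  0.02  1.76 -0.02  0.72 -2.54]
(0, -345, 36) shift cm [0.06 0.08 0.34]
```

View pics/s5.png

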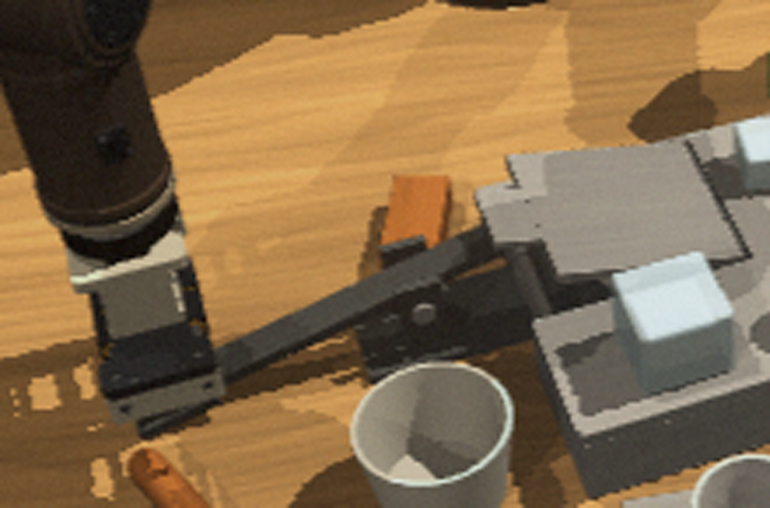

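The hatch is clearly raised: its lip is up at (500,215) and the paddle is down near (160,425). Now I'll press gently down to the stop.

drive_tool(
  commands=[
    [[0,0,0],[0,0,0.1],-1],
    [[0,0,0],[0,0,0.2],-1],
    [[0,0,0],[0,0,0.3],-1],
    [[0,0,0],[0,0,0.3],-1],
    [[0,0,0],[0,0,0.3],-1],
  ],
)

```text
clock: 11.57
position: [0.5527, -0.298, 0.0385]
ee_rot: [-2.41, 2.014, -0.001]
force: [-4.8, -0.3, 23.9]
width: 0.003
gripper_force: 11.2
```

drive_tool(
  commands=[
    [[0,0,0],[0,0,-0.1],-1],
    [[0,0,0],[0,0,-0.1],-1],
    [[0,0,0],[0,0,-0.1],-1],
    [[0,0,0],[0,0,-0.1],-1],
    [[0,0,0],[0,0,-0.1],-1],
    [[0,0,0],[0,0,-0.1],-1],
    [[0,0,0],[0,0,-0.1],-1],
    [[0,0,0],[0,0,-0.1],-1],
  ],
)

```text
clock: 12.23
position: [0.5527, -0.298, 0.0388]
ee_rot: [-2.41, 2.014, -0.001]
force: [-2.7, -1.0, 15.2]
width: 0.002
gripper_force: 7.6
```

The paddle is on its stop and steady at 15 N, so I'm handing in.

```bash
python3 -c "
from cell import job;print(job.sign_off())"
```

```text
the job is handed in; nothing more can be done
None
```

I pushed the ice block upright off the hatch onto the rear deck, about 30 mm past the hatch edge; the fingers now hold the paddle on its stop at about 15 N with the hatch raised, and the job was handed in at about 12 s.

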